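# Hang a bottle cradle on its slotted upright

### The arm

A 6-joint arm with a two-finger parallel gripper is mounted at the origin on the work surface. World frame = base frame: x ahead of the robot, y to its left, z up, the work surface at z = 0. Lengths are in m, angles in rad, forces in N, time in s.
With the tool pointing down it reaches from about 0.3 to 0.875 m from the base axis. Payload 4.2 kg.
Tool frame: the origin (TCP) lies on the mounting face of the last link; the fingertips stand 173 mm ahead of it and the grasp point (between the pads) lies 155 mm ahead of it; z points along the fingers, y is the line along which they close (so a half turn about z gives the same grasp; the last joint's range is limited). The gripper opens to 85 mm and grips with 20 to 120 N. Pads are 22 mm wide; open, the fingers measure 114 mm over their backs; the gripper's body (76 mm by 85 mm) begins 54 mm behind the grasp point. The pads swing forward as they close: fully open they stand 13 mm farther back than shut.
Start: joints at [-1.34, 0.32, 1.565, -0, 1.257, -0.02], TCP at [0.143, -0.557, 0.405] pointing down, gripper open.
Joint ranges: [-3.11, 3.11], [-0.84, 2.01], [0.21, 2.61], [-1.34, 4.49], [0.05, 2.63], [-2.56, 2.56]. Speed limits (rad/s): [2.57, 2.57, 3.14, 3.14, 3.14, 3.14].

### API

Orientations are given as a unit quaternion [w, x, y, z].
In Python, from workcell import arm gives the robot as it stands.
- The arm moves only by the tool drive_tool, never from a script. Its argument "moves" is one flat list of numbers, 7 for each row, row after row: the turn, a rotation vector about the tool's x, y, z in degrees, then the shift along the tool's x, y, z in m, then the finger opening in m, from 0 to 0.0854. A call has 1 to 5 rows; each row is the pose to reach, as a shift and turn from the pose commanded when the call began, along the tool's axes at that moment; what a row does not reach only later rows make up. A row lasts 1/10 s, in which the tool goes at most 50 mm and 8.59 degrees, less where a joint would pass 70% of its speed; a pose out of reach is approached as far as the arm can. A call with a gripper value outside its range is refused whole. The fingers move at their own pace and stop on an object; "squeeze" is the grip in N (left out, the last holds). Time passes only in rows, so rows that repeat a pose let the fingers close. It gives the time, the measured TCP pose, the force, the opening and the grip force at its end, in the units of the state.
- arm.observe(): the state, without advancing time (a new reading comes with each control period).
- arm.snapshot(name): name is "scene" or "top"; returns a dict with "img" (400x640x3 uint8, blue, green, red), "camera_matrix" (3x3 intrinsics, pixels), "dist_coeffs" ([k1, k2, p1, p2, k3] as OpenCV has them; the pictures are not rectified), "world_from_camera" (4x4, takes a point from camera to world coordinates). Camera axes: x right, y down, z forward; pixel columns grow to the right and rows downward; lengths in m; the calibration is good to about 2 mm. A picture is of the moment at which its call begins. There is no depth.
- arm.finish_job(): hands the job in; it is judged then, once.
The state is a dict: "time_s": time; "joint_positions": joint angles; "dq": joint speeds; "tau": joint torques, N m; "tcp_pos": TCP position; "ee_rot": TCP orientation; "ft_force": force on the tool from outside, world axes, zero at the start; "wrist_torque": the same for the moment, N m; "gripper_width": finger opening in m; "finger_force": force on a finger pad.
Only numpy, scipy, OpenCV 4.12 (cv2) and the standard library are available. Lean on these libraries where they do the work, as an engineer would, in place of code of your own. Each camera call takes 0.05 s, during which the arm holds its last target. There are 200 camera calls.

### The job

Hang the loose brass bottle cradle on the free display upright: hook both of its tabs into the upright's top two slots with the back plate flat against the steel, then push it gently down until it is fully home and the red spring catch has snapped out over the top of the plate. Let go, leaving it upright and locked, and do not disturb the other things on the counter.

Things in the scene. Friction and masses are not known exactly. Their poses are not given: they have to be found in the camera images.
- cradle: The loose brass bottle cradle, 0.36 kg, standing on the counter at the start. Origin: middle of its back plate's bottom edge, on the rear face; z up, x along the arm away from the plate. Plate x 0 to 5 mm, 44 wide (y), 90 high. Arm: upright blade y -5 to 5, top edge z 82, underside z 0 (flange 32 wide) for x 5 to 75, z 58 for x 75 to 135. V yokes 46 wide, up to z 104, at x 80 and 127.
- cradle_grip (a point): The place to grip the cradle from above: in its blade (10 mm thick, fingers close along the cradle's y), 44 mm in front of the plate's rear face and 12 mm below the blade's top edge, between plate and yokes, near its centre of mass. Nothing of the free upright stands over 55 mm above this height when the cradle is hung. Axes as the cradle's.
- cradle_tabs (a point): Root of the upper tab, on the plate's rear face at z 63 mm (underside of its shank); the lower tab is the same 45 mm below. Each tab is 6 mm thick (y) and stands 13 mm out behind the plate (x 0 to -13): a shank 10 mm high and at its end a hook hanging 10 mm below the shank, with 5.5 mm between hook and plate under the shank and 7 at the hook's tip. Axes as the cradle's.
- stand: The free display upright, fixed: dark wooden foot 170 x 130 x 20 mm, oak post, top at 188 mm, with a steel channel 44 mm wide on its front. Origin: on the counter straight below the middle of the channel's front face; x points out of that face, the way the cradle's arm must point; z up. Sheet 4 mm thick (x -4 to 0), 18 mm free behind it.
- stand_slots (a point): Mean place of the top slot's bottom, in the channel's front face, 133 mm up. Three slots on the middle line, each 10 mm wide, 26 high, 45 apart downwards. The channel is screwed on through long holes and sits up to 6 mm higher or lower on the post than this (slots and catch together); that shift is not measured, feel for it. Axes as the stand's.
- stand_home (a point): Mean place of the cradle's origin when home (shanks on the bottoms of the top two slots): in the channel's face, 70 mm up, plus the same unmeasured shift. The tabs enter with the cradle 10 to 16 mm above its true home height. Keep it pressed flat (some 8 N) as it starts down, or the upper tab slips out; 10 to 20 N down brings it home, where it stops hard. Axes as the stand's.
- catch (a joint): Red spring catch: round-nosed button 10 mm across, standing 8 mm out of the channel, centre 7.5 mm above the plate's top edge when the cradle is home. Value in m: 0 out, 0.008 pushed in flush; takes 4 to 6 N. The cradle pressed flat pushes it in; rubbing on the plate it holds the cradle up until that is pushed down, and snaps out over the plate's top in the last 5 mm.
- shown: The neighbouring upright, same make, already fitted with a cradle and a half bottle; fixed. Same frame as the free one.
- bottle: Standing half bottle, green glass, 60 mm across, 235 mm high; origin under its centre. Bystander.
- glass: Stemmed wine glass, 68 mm across, 190 mm high; origin under its centre. Bystander.
- mallet: Mallet lying down, 260 mm long, wooden handle and black rubber head 52 mm across. Bystander.
- corkscrew: Folded corkscrew, dark wood and steel, 130 mm long, 12 mm high. Bystander.
- slate: Small slate board in a wooden frame lying flat, 90 x 120 x 8 mm. Bystander.
- corkpot: Terracotta pot, 84 mm across, 75 mm high; origin under its centre. Bystander.
- decanter: Amber glass decanter, 132 mm across, 215 mm high; origin under its centre. Bystander.
Mind the look-alikes: they are no part of the job. Leave any turquoise look-alike of the stand alone. Of the things that look like the cradle, the larger one is meant.

How it is judged:
By the outcome, as a careful person would: the job done as asked, in the order asked, and still so for the second after the job is handed in, with the robot touching nothing.
It also fails if it takes over 56 s, if anything falls off the work surface, if the arm or the gripper's body presses on something with over 40 N, if the wrist force passes 120 N, or if a joint passes its speed limit or range.

## Working session

There is one attempt and no reset: what is moved stays moved. The work goes in short steps, Python scripts to look and compute and a tool call to move; the robot and the scene stay as the last step left them, time stands still between calls to the robot, and variables do not carry over. Pictures are saved under pics/ and viewed, at most 10 in all, crops included, and the job is handed in when it is done.

Besides the shell and the picture viewer there is one more tool, called after ">>>" as name(argument=value, ...) on one line, values as JSON. drive_tool: Moves the arm, as the interface text tells. Its arguments: {"type":"object","properties":{"moves":{"type":"array","items":{"type":"number"}},"squeeze":{"type":"number"}},"required":["moves"]}

```bash
mkdir -p pics; ls; python3 - <<'E'
from workcell import arm
import cv2,pickle
s=arm.observe();print(s)
for n in("scene","top"):
    d=arm.snapshot(n);cv2.imwrite(f"pics/{n}0.png",d["img"]);pickle.dump(d,open(f"{n}0.pkl","wb"))
    print(n,d["camera_matrix"],d["dist_coeffs"],d["world_from_camera"])
E
```

```text
pics
{'time_s': 0.0, 'joint_positions': array([-1.34000924e+00,  3.20274202e-01,  1.56570939e+00,  1.94220823e-06,
        1.25738703e+00, -2.00428812e-02]), 'dq': array([ 9.51149950e-04,  1.84475795e-04,  6.04233043e-05,  9.54114772e-04,
        2.31168522e-04, -3.71406423e-05]), 'tau': array([ 1.27615425e-03, -4.15525818e+01, -2.34164339e+01,  1.43096304e-04,
        8.29952740e-03, -7.03258593e-06]), 'tcp_pos': array([ 0.14265509, -0.55683501,  0.40388036]), 'ee_rot': array([-8.84152197e-04,  9.92145490e-01,  1.25086120e-01, -9.25826411e-05]), 'ft_force': array([-0.44248488,  0.56467718,  0.32555038]), 'wrist_torque': array([ 0.01259325, -0.0341284 , -0.01380416]), 'finger_force': 0.0, 'gripper_width': 0.08531020241077786}
scene [[384.26529917   0.         327.22324976]
 [  0.         384.26529917 201.61587062]
 [  0.           0.           1.        ]] [-0.03649811  0.          0.          0.          0.        ] [[ 0.11461709  0.82126072 -0.55892196  1.18644964]
 [ 0.99336614 -0.10002255  0.05673807 -0.04094413]
 [-0.00930805 -0.5617173  -0.82727688  1.00537652]
 [ 0.          0.          0.          1.        ]]
top [[508.90201717   0.         320.23875203]
 [  0.         508.90201717 202.31883999]
 [  0.           0.           1.        ]] [-0.11174526  0.          0.          0.          0.        ] [[ 0.02061309 -0.99238135  0.12146752  0.40915998]
 [-0.99978463 -0.02016786  0.00489383  0.01493117]
 [-0.0024068  -0.12154224 -0.99258334  1.55115942]
 [ 0.          0.          0.          1.        ]]
```

View pics/scene0.png

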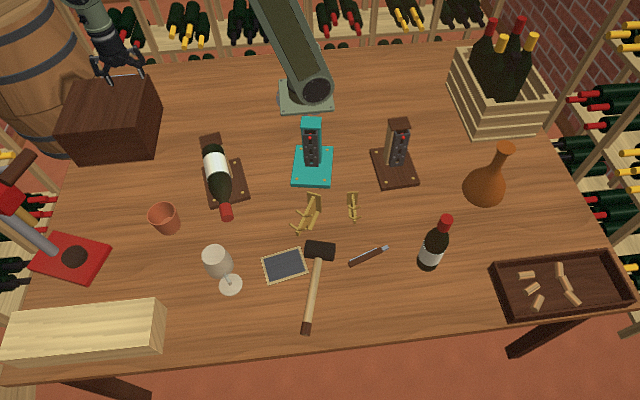

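View pics/top0.png

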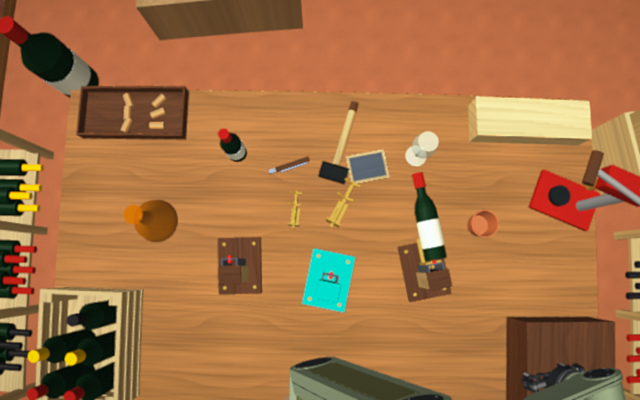

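The scene view shows the free dark stand at (396,155), top view (240,265). The larger cradle is at (307,213), top view (341,204), and the smaller look-alike at (352,207), top view (295,210). Next I'll zoom in on the cradle and stand in both views.

```bash
python3 - <<'E'
import cv2,numpy as np,pickle
S=pickle.load(open("scene0.pkl","rb"))["img"];T=pickle.load(open("top0.pkl","rb"))["img"]
def c(I,x,y,w,h):
    o=cv2.resize(I[y:y+h,x:x+w],(400,300),interpolation=cv2.INTER_CUBIC)
    k=400/w
    for i in range(0,w,10): cv2.putText(o,str(x+i),(int(i*k),8),0,.28,(255,255,255),1);cv2.line(o,(int(i*k),10),(int(i*k),14),(255,255,255),1)
    for i in range(0,h,10): cv2.putText(o,str(y+i),(0,int(i*k)+4),0,.28,(255,255,255),1)
    return o
m=np.vstack([np.hstack([c(S,285,186,64,48),c(S,365,112,64,84)if 0 else c(S,360,112,104,78)]),np.hstack([c(T,315,175,64,48),c(T,205,230,80,60)])])
m=np.vstack([np.hstack([c(S,275,186,64,48),c(S,350,112,104,78)]),np.hstack([c(T,310,179,64,48),c(T,202,234,80,60)])])
cv2.imwrite("pics/m1.png",m)
E
```

```text
(no output)
```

View pics/m1.png

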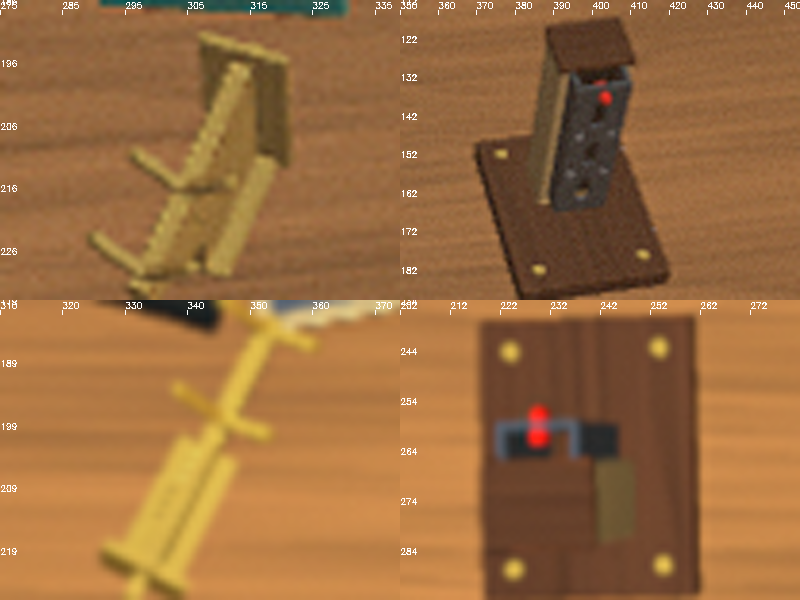

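```bash
cat > h.py <<'E'
import cv2,numpy as np,pickle
from scipy.optimize import least_squares
D={n:pickle.load(open(f"{n}0.pkl","rb")) for n in("scene","top")}
def proj(D_,P):
    M=np.linalg.inv(D_["world_from_camera"])
    return cv2.projectPoints(np.array(P,float).reshape(-1,1,3),cv2.Rodrigues(M[:3,:3])[0],M[:3,3],D_["camera_matrix"],np.array(D_["dist_coeffs"]))[0][:,0]
def world(p,L):
    c,s=np.cos(p[2]),np.sin(p[2]);L=np.array(L)
    return np.c_[p[0]+c*L[:,0]-s*L[:,1],p[1]+s*L[:,0]+c*L[:,1],L[:,2]]
E
python3 - <<'E'
from h import *
mm=1e-3
cr={"scene":[(0,-22,90,307,191.3),(5,22,90,321.3,195.8),(5,22,0,321.1,212.4),(5,0,82,313.4,196.4),(80,-23,104,296.3,210.3),(127,-23,104,289.4,223.9),(75,16,0,311.8,229.5)],
"top":[(2.5,22,90,326.5,218.7),(2.5,-22,90,339.9,225.4),(80,23,104,337.5,192.6),(80,-23,104,353.5,200.6),(127,-23,104,360.7,186.7),(75,16,3,339.1,201.1),(75,-16,3,347.9,204.6)]}
def rc(p):
    r=[]
    for n,l in cr.items():
        l=np.array(l);w=world(p,l[:,:3]*mm);w[:,2]+=p[3];r.append(proj(D[n],w)-l[:,3:])
    return np.vstack(r).ravel()
f=least_squares(rc,[.5,0,-.4,0],loss="soft_l1");print("cradle",f.x);print(np.round(rc(f.x).reshape(-1,2),1).tolist())
# stand: p=x,y,yaw,shift,ztop,zbot,footx
def pts(p):
    s,zt,zb,fx=p[3:]/mm
    return {"scene":[(0,-22,zt,394.7,130.7),(0,22,zt,409.3,133.3),(0,-22,zb,389.8,166.6),(0,22,zb,403.6,164.8),(7,0,167.5+s,403.3,137.2),(-2,0,101+s,399.9,151.5),(-2,0,56+s,397.6,161.4),(fx-85,-65,20,369.5,150.2),(fx+85,-65,20,382,190),(fx+85,65,20,419.7,183.5)],
"top":[(0,22,zt,221.6,259),(0,-22,zt,237.6,259),(5,0,167.5+s,229.6,256.4),(fx+85,65,20,218.2,238),(fx+85,-65,20,260.6,237.4),(fx-85,-65,20,261.4,292.8),(fx-85,65,20,218.8,294)]}
def rs(p):
    r=[]
    for n,l in pts(p).items():
        l=np.array(l);r.append(proj(D[n],world(p,l[:,:3]*mm))-l[:,3:])
    return np.vstack(r).ravel()
f=least_squares(rs,[.3,.2,0,0,.18,.03,0],loss="soft_l1",x_scale=[.1,.1,.1,.01,.01,.01,.01]);print("stand",f.x);print(np.round(rs(f.x).reshape(-1,2),1).tolist())
E
```

```text
cradle [ 0.53096575 -0.01414709 -0.4521316  -0.00258614]
[[-0.4, -0.3], [-1.2, 0.5], [-0.3, 0.5], [-0.3, -0.5], [-0.5, -0.4], [-0.0, -0.4], [-0.8, 1.3], [-0.5, -0.6], [-0.3, -0.4], [0.5, 1.0], [-1.2, 0.2], [-1.1, -0.3], [-0.9, -0.5], [-0.4, 0.7]]
stand [ 0.4196472   0.2627653   0.05207495  0.00639946  0.18509988  0.03856724
 -0.01686307]
[[0.7, 3.9], [0.6, -0.6], [-0.5, -0.1], [-1.2, -0.1], [-0.5, 0.8], [-1.2, -0.6], [-0.9, -1.1], [-0.7, -1.4], [-1.1, -1.6], [0.6, -0.7], [-0.5, -0.3], [-0.3, -0.8], [0.3, 0.3], [-0.8, -0.9], [-0.4, -1.6], [-0.1, -0.0], [-0.7, -0.2]]
```

```bash
cat >> h.py <<'E'
def T(pos,A):  # tool down, x at angle A(deg)
    a=np.radians(A);R=np.array([[np.cos(a),np.sin(a),0],[np.sin(a),-np.cos(a),0],[0,0,-1]]);return R,np.array(pos)
def rel(p0,A0,p1,A1):
    R,_=T(p0,A0);print("shift",np.round(R.T@(np.array(p1)-p0),4),"turn z",round(-((A1-A0)),2))
E
python3 - <<'E'
from h import *
mm=1e-3;o=.42
cr={"scene":[(0,-22,90,307,191.3),(5,22,90,321.3,195.8),(5,22,0,321.1,212.4),(5,0,82,313.4,196.4),(80,-23,104,296.3,210.3),(127,-23,104,289.4,223.9)],
"top":[(2.5,22,90,326.5,218.7),(2.5,-22,90,339.9,225.4),(80,23,104,337.5,192.6),(80,-23,104,353.5,200.6),(127,-23,104,360.7,186.7),(75,16,3,339.1,201.1),(75,-16,3,347.9,204.6)]}
def rc(p):
    r=[]
    for n,l in cr.items():
        l=np.array(l);w=world(p,l[:,:3]*mm);w[:,2]+=p[3];r.append(proj(D[n],w)-l[:,3:]+o)
    return np.vstack(r).ravel()
f=least_squares(rc,[.5,0,-.4,0],loss="soft_l1");print("cradle",f.x,np.degrees(f.x[2]),f.cost);c=f.x
def pts(p):
    s,zt,zb,fx=p[3:]/mm
    return {"scene":[(0,22,zt,409.3,133.3),(0,-22,zb,389.8,166.6),(0,22,zb,403.6,164.8),(7,0,167.5+s,403.3,137.2),(-2,0,101+s,399.9,151.5),(-2,0,56+s,397.6,161.4),(fx-85,-65,20,369.5,150.2),(fx+85,-65,20,382,190),(fx+85,65,20,419.7,183.5)],
"top":[(0,22,zt,221.6,259),(0,-22,zt,237.6,259),(5,0,167.5+s,229.6,256.4),(fx+85,65,20,218.2,238),(fx+85,-65,20,260.6,237.4),(fx-85,-65,20,261.4,292.8),(fx-85,65,20,218.8,294)]}
def rs(p):
    r=[]
    for n,l in pts(p).items():
        l=np.array(l);r.append(proj(D[n],world(p,l[:,:3]*mm))-l[:,3:]+o)
    return np.vstack(r).ravel()
f=least_squares(rs,[.3,.2,0,0,.18,.03,0],loss="soft_l1",x_scale=[.1,.1,.1,.01,.01,.01,.01]);print("stand",f.x,np.degrees(f.x[2]),f.cost)
print(np.round(rs(f.x).reshape(-1,2),1).tolist())
g=world(c,[[.044,0,.07]])[0];print("grip",g)
A0=14.37;A1=np.degrees(c[2])+180
p0=np.array([.143,-.557,.405]);h=g+[0,0,.155+.11]
hi=np.array([p0[0],p0[1],.52]); h1=np.array([.35,-.4,.52])
print(A1);rel(p0,A0,h1,A0+42.5)
h2=np.array([.48,-.2,.5]);rel(h1,A0+42.5,h2,A0+85);rel(h2,A0+85,g+[0,0,.155+.16],A0+127.5);rel(g+[0,0,.155+.16],A0+127.5,h,A1)
E
```

```text
cradle [ 5.31808414e-01 -1.42650418e-02 -4.51936501e-01  1.84170054e-04] -25.894054130201845 2.8355290911170803
stand [ 0.42027616  0.26295646  0.05251423  0.00832024  0.18426025  0.04098344
 -0.01698506] 3.0088438571651417 4.630948398941448
[[1.1, 0.2], [0.1, -0.0], [-0.6, -0.1], [0.1, 1.0], [-0.6, -0.5], [-0.3, -0.9], [-0.3, -0.8], [-0.6, -1.0], [1.2, -0.2], [-0.1, -0.1], [0.1, -0.6], [0.5, 0.4], [-0.5, -0.6], [-0.1, -1.3], [0.3, 0.2], [-0.4, 0.1]]
grip [ 0.57139095 -0.03348021  0.07      ]
154.10594586979815
shift [ 0.2395 -0.1007 -0.115 ] turn z -42.5
shift [ 0.2385 -0.0004  0.02  ] turn z -42.5
shift [0.1494 0.1173 0.115 ] turn z -42.5
shift [0.   0.   0.05] turn z -12.24
```

>>> drive_tool(moves=[0,0,-8.5,0,0,-0.024,0.085,0,0,-17,0,0,-0.048,0.085,0,0,-25.5,0,0,-0.072,0.085,0,0,-34,0,0,-0.096,0.085,0,0,-42.5,0,0,-0.12,0.085])

```text
time_s: 0.6
tcp_pos: [0.1427, -0.5569, 0.5252]
ee_rot: [-0.0, 0.878, 0.479, 0.0]
ft_force: [0.1, -0.6, 0.1]
gripper_width: 0.0849
finger_force: 0.0
```

```bash
python3 - <<'E'
from h import *
from workcell import arm
s=arm.observe();q=s["ee_rot"];print(s["tcp_pos"],np.degrees(2*np.arctan2(q[2],q[1])),s["joint_positions"].round(2))
p0=[.143,-.557,.525];rel(np.array(p0),56.87,[.31,-.41,.525],99.37);rel(np.array([.31,-.41,.525]),99.37,[.46,-.22,.505],141.87);rel(np.array([.46,-.22,.505]),141.87,[.5714,-.0335,.385],154.11)
E
```

```text
[ 0.14267578 -0.55689344  0.5252364 ] 57.21996374125274 [-1.34  0.27  1.33  0.    1.54 -0.77]
shift [0.2144 0.0595 0.    ] turn z -42.5
shift [0.163  0.1789 0.02  ] turn z -42.5
shift [0.0275 0.2155 0.12  ] turn z -12.24
```

>>> drive_tool(moves=[0,0,-8.5,0.043,0.012,0,0.085,0,0,-17,0.086,0.024,0,0.085,0,0,-25.5,0.129,0.036,0,0.085,0,0,-34,0.172,0.048,0,0.085,0,0,-42.5,0.2144,0.0595,0,0.085])

```text
time_s: 1.1
tcp_pos: [0.3107, -0.4086, 0.5244]
ee_rot: [-0.0, 0.645, 0.764, 0.0]
ft_force: [0.4, -0.9, -0.1]
gripper_width: 0.085
finger_force: 0.0
```

>>> drive_tool(moves=[0,0,-8.5,0.0326,0.0358,0.004,0.085,0,0,-17,0.0652,0.0716,0.008,0.085,0,0,-25.5,0.0978,0.1073,0.012,0.085,0,0,-34,0.1304,0.1431,0.016,0.085,0,0,-42.5,0.163,0.1789,0.02,0.085])

```text
time_s: 1.6
tcp_pos: [0.4605, -0.2182, 0.5043]
ee_rot: [-0.0, 0.324, 0.946, -0.0]
ft_force: [0.4, -0.9, -0.8]
gripper_width: 0.0849
finger_force: 0.0
```

```bash
python3 - <<'E'
from h import *
from workcell import arm
s=arm.observe();q=s["ee_rot"];A=np.degrees(2*np.arctan2(q[2],q[1]));print(s["tcp_pos"],A,s["joint_positions"].round(2),s["dq"].round(2))
rel(s["tcp_pos"],A,[.5714,-.0335,.345],154.11)
E
```

```text
[ 0.4604736  -0.2181986   0.50428907] 142.21867640279504 [-0.47  0.17  1.52 -0.    1.45 -1.38] [ 0.95  0.16 -0.1  -0.   -0.07 -0.53]
shift [0.0255 0.2139 0.1593] turn z -11.89
```

>>> drive_tool(moves=[0,0,-3,0.005,0.043,0.024,0.085,0,0,-6,0.01,0.086,0.048,0.085,0,0,-9,0.0155,0.129,0.072,0.085,0,0,-11.9,0.0205,0.172,0.096,0.085,0,0,-11.9,0.0255,0.2139,0.12,0.085])

```text
time_s: 2.1
tcp_pos: [0.5722, -0.0343, 0.3834]
ee_rot: [-0.0, 0.226, 0.974, -0.0]
ft_force: [-0.1, -0.9, 0.0]
gripper_width: 0.0852
finger_force: 0.0
```

>>> drive_tool(moves=[0,0,0,0,0,0.03,0.085,0,0,0,0,0,0.04,0.085,0,0,0,0,0,0.04,0.085])

```text
time_s: 2.4
tcp_pos: [0.5712, -0.0362, 0.343]
ee_rot: [-0.002, 0.227, 0.974, -0.0]
ft_force: [-0.7, 0.1, -0.1]
gripper_width: 0.0846
finger_force: 0.0
```

```bash
cat >> h.py <<'E'
def crops(boxes,name,imgs):
    o=[]
    for n,x,y,w,h in boxes:
        o.append(cv2.resize(imgs[n]["img"][y:y+h,x:x+w],(400,300),interpolation=cv2.INTER_CUBIC))
    cv2.imwrite(name,np.hstack(o))
E
python3 - <<'E'
from h import *
from workcell import arm
s=arm.observe();q=s["ee_rot"];A=np.degrees(2*np.arctan2(q[2],q[1]));print(s["tcp_pos"],A,s["joint_positions"].round(2))
rel(s["tcp_pos"],A,[.5714,-.0335,.225],154.11)
im={n:arm.snapshot(n) for n in("scene","top")}
crops([("scene",250,140,120,90),("top",290,150,120,90)],"pics/a.png",im)
E
```

```text
[ 0.57117062 -0.03619454  0.3430036 ] 153.7660316551751 [-0.08  0.36  1.66 -0.    1.12 -1.2 ]
shift [0.001  0.0025 0.118 ] turn z -0.34
```

View pics/a.png

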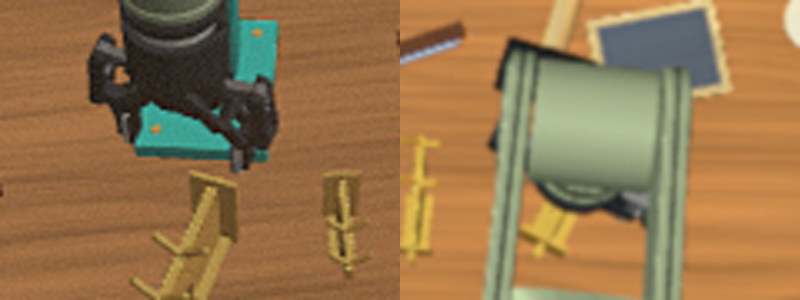

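The gripper is hovering over the larger cradle (scene crop, about (190,230)), and its finger line runs across the blade. Descending now.

>>> drive_tool(moves=[0,0,-0.3,0.001,0.0025,0.03,0.06,0,0,-0.3,0.001,0.0025,0.06,0.06,0,0,-0.3,0.001,0.0025,0.09,0.06,0,0,-0.3,0.001,0.0025,0.11,0.06,0,0,-0.3,0.001,0.0025,0.118,0.06])

```text
time_s: 3.0
tcp_pos: [0.5718, -0.0343, 0.2265]
ee_rot: [-0.0, 0.225, 0.974, -0.0]
ft_force: [-0.0, 0.2, 0.7]
gripper_width: 0.0598
finger_force: 0.0
```

>>> drive_tool(moves=[0,0,0,0,0,0,0.03,0,0,0,0,0,0,0.02,0,0,0,0,0,0,0,0,0,0,0,0,0,0,0,0,0,0,0,0,0], squeeze=60)

```text
time_s: 3.5
tcp_pos: [0.5724, -0.0336, 0.2283]
ee_rot: [0.002, 0.224, 0.975, -0.0]
ft_force: [-0.5, -1.6, 5.9]
gripper_width: 0.0092
finger_force: 59.7
```

>>> drive_tool(moves=[0,0,0,0,0,0,0,0,0,0,0,0,0,0])

```text
time_s: 3.7
tcp_pos: [0.5724, -0.0336, 0.2284]
ee_rot: [0.002, 0.224, 0.975, -0.0]
ft_force: [-0.0, -0.6, 7.3]
gripper_width: 0.0089
finger_force: 59.7
```

>>> drive_tool(moves=[0,0,0,0,0,-0.02,0,0,0,0,0,0,-0.05,0,0,0,0,0,0,-0.08,0,0,0,0,0,0,-0.11,0,0,0,0,0,0,-0.14,0], squeeze=80)

```text
time_s: 4.2
tcp_pos: [0.5714, -0.0332, 0.3673]
ee_rot: [-0.001, 0.224, 0.975, -0.0]
ft_force: [0.7, -0.1, -3.7]
gripper_width: 0.0088
finger_force: 78.1
```

```bash
python3 - <<'E'
from h import *
from workcell import arm
s=arm.observe();q=s["ee_rot"];A=np.degrees(2*np.arctan2(q[2],q[1]));print(s["tcp_pos"],A,s["ft_force"],s["gripper_width"],s["wrist_torque"])
rel(np.array([.5724,-.0343,.367]),A,[.57,.12,.36],170);rel(np.array([.57,.12,.36]),170,[.5251,.2685,.345],183)
E
```

```text
[ 0.57142488 -0.03320305  0.36731971] 154.07407371700475 [ 0.65654459 -0.12839056 -3.74243677] 0.008798535278817028 [ 0.03263657 -0.05042376  0.01809819]
shift [0.0696 0.1377 0.007 ] turn z -15.93
shift [0.07   0.1384 0.015 ] turn z -13
```

>>> drive_tool(moves=[0,0,-3,0.014,0.0275,0.001,0,0,0,-6,0.028,0.055,0.003,0,0,0,-9,0.042,0.0825,0.004,0,0,0,-12,0.056,0.11,0.006,0,0,0,-15.9,0.0696,0.1377,0.007,0])

```text
time_s: 4.7
tcp_pos: [0.5689, 0.1221, 0.3589]
ee_rot: [-0.001, 0.086, 0.996, -0.0]
ft_force: [0.3, -0.3, -3.4]
gripper_width: 0.0087
finger_force: 78.4
```

>>> drive_tool(moves=[0,0,-3,0.014,0.0277,0.003,0,0,0,-6,0.028,0.0554,0.006,0,0,0,-9,0.042,0.083,0.009,0,0,0,-13,0.06,0.12,0.014,0,0,0,-13,0.07,0.1384,0.015,0])

```text
time_s: 5.2
tcp_pos: [0.5233, 0.2718, 0.3434]
ee_rot: [-0.001, -0.027, 1.0, 0.0]
ft_force: [-0.3, -0.1, -3.9]
gripper_width: 0.0088
finger_force: 78.5
```

>>> drive_tool(moves=[0,0,0,0,0,0,0,0,0,0,0,0,0,0])

```text
time_s: 5.4
tcp_pos: [0.5243, 0.2695, 0.3441]
ee_rot: [-0.001, -0.027, 1.0, -0.001]
ft_force: [-0.2, -0.2, -3.9]
gripper_width: 0.0086
finger_force: 78.6
```

```bash
python3 - <<'E'
from h import *
from workcell import arm
s=arm.observe();q=s["ee_rot"];A=np.degrees(2*np.arctan2(q[2],q[1]));print(s["tcp_pos"],A,q,s["ft_force"])
rel(s["tcp_pos"],A,[.5251,.2685,.3174],183)
im={n:arm.snapshot(n) for n in("scene","top")};pickle.dump(im,open("b.pkl","wb"))
crops([("scene",350,90,100,75),("top",190,200,100,75)],"pics/b.png",im)
E
```

```text
[0.52432488 0.26952229 0.34409086] 183.04315966424775 [-5.57861962e-04 -2.65534470e-02  9.99647038e-01 -6.34927627e-04] [-0.16546251 -0.21020781 -3.87617073]
shift [-0.0007 -0.0011  0.0267] turn z 0.04
```

View pics/b.png

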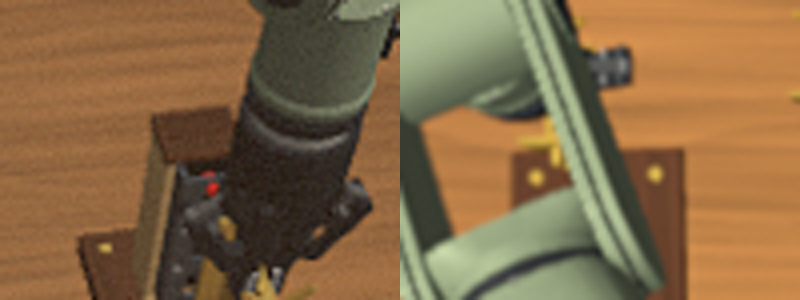

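```bash
python3 - <<'E'
from h import *
def red(I,x,y,w,h):
    c=I[y:y+h,x:x+w].astype(float);wt=np.clip(c[...,2]-c[...,1]-c[...,0]-20,0,None)
    yy,xx=np.mgrid[y:y+h,x:x+w];return (wt*xx).sum()/wt.sum(),[(r,round(float((wt[r-y]*xx[0]).sum()/wt[r-y].sum()),2)) for r in range(y,y+h) if wt[r-y].sum()>60]
print("top red",red(D["top"]["img"],222,250,16,16))
print("scene red",red(D["scene"]["img"],395,130,16,14))
S=np.array([.4203,.2630,.0525])
for n in("top","scene"):
    print(n,proj(D[n],world(S,[[.007,0,.1725],[.003,0,.1725],[.0,0,.1725]])).round(2).tolist())
B=pickle.load(open("b.pkl","rb"))
I=B["top"]["img"]
for r in range(230,245): 
    c=I[r,220:240].astype(int);print(r,(c[:,2]-c[:,0]).tolist())
C=np.array([.5243-.045*.9986,.2695-.045*.0525,.0525])
z=.3441-.2284;print(proj(D["top"],world(C,[[-.013,0,z+.073],[0,0,z+.073],[0,22e-3,z+.09],[0,-22e-3,z+.09]])).round(2).tolist())
E
```

```text
top red (np.float64(229.25895994378075), [(255, 229.33), (256, 229.34), (257, 229.27), (260, 229.19), (261, 229.23), (262, 229.25)])
scene red (np.float64(402.9527665317139), [(136, 403.03), (137, 403.05), (138, 403.18)])
top [[229.9, 255.69], [229.92, 257.17], [229.94, 258.28]]
scene [[402.84, 138.53], [402.47, 137.55], [402.19, 136.82]]
230 [76, 77, 80, 84, 90, 113, 132, 118, 58, 28, 24, 19, 16, 24, 27, 25, 16, 9, 7, 6]
231 [118, 116, 117, 117, 117, 122, 137, 133, 78, 31, 24, 23, 16, 21, 26, 26, 21, 12, 8, 7]
232 [126, 125, 125, 125, 124, 126, 136, 139, 96, 37, 24, 23, 16, 15, 24, 27, 25, 14, 9, 8]
233 [128, 128, 128, 128, 129, 132, 138, 146, 123, 61, 29, 24, 18, 12, 22, 26, 27, 20, 10, 7]
234 [133, 133, 136, 135, 136, 140, 142, 147, 142, 94, 41, 26, 23, 15, 19, 25, 27, 23, 12, 7]
235 [132, 133, 132, 132, 133, 135, 134, 135, 139, 113, 49, 25, 25, 20, 16, 25, 26, 25, 17, 8]
236 [120, 117, 113, 109, 109, 109, 106, 112, 130, 118, 56, 26, 25, 24, 15, 21, 27, 26, 20, 10]
237 [105, 102, 93, 88, 85, 83, 85, 104, 137, 138, 72, 30, 25, 24, 15, 18, 25, 27, 23, 13]
238 [78, 77, 75, 72, 70, 70, 73, 99, 139, 144, 88, 42, 29, 25, 19, 16, 24, 27, 25, 17]
239 [61, 62, 62, 63, 61, 63, 66, 93, 137, 143, 95, 57, 33, 25, 23, 16, 21, 27, 27, 21]
240 [60, 61, 61, 60, 62, 61, 63, 86, 124, 130, 97, 69, 35, 25, 23, 16, 16, 25, 27, 25]
241 [61, 62, 62, 66, 68, 63, 62, 72, 97, 102, 92, 86, 48, 27, 23, 19, 13, 23, 27, 26]
242 [61, 63, 76, 93, 95, 77, 65, 62, 68, 72, 76, 85, 54, 29, 25, 22, 14, 18, 25, 28]
243 [60, 68, 98, 126, 129, 101, 71, 62, 61, 63, 65, 68, 43, 27, 26, 23, 17, 15, 24, 27]
244 [61, 71, 107, 138, 143, 111, 78, 64, 62, 63, 65, 64, 44, 29, 27, 25, 20, 13, 21, 27]
[[228.25, 240.95], [228.18, 236.12], [218.81, 236.0], [235.25, 235.52]]
```

>>> drive_tool(moves=[0,0,0,0,0.0004,0.0277,0,0,0,0,0.015,0.0004,0.0277,0,0,0,0,0.03,0.0004,0.0277,0,0,0,0,0.039,0.0004,0.0277,0,0,0,0,0.039,0.0004,0.0277,0])

```text
time_s: 6.0
tcp_pos: [0.4852, 0.267, 0.3173]
ee_rot: [-0.0, -0.026, 1.0, -0.0]
ft_force: [0.6, 1.1, -3.9]
gripper_width: 0.0084
finger_force: 78.4
```

>>> drive_tool(moves=[0,0,0,0,0,0,0])

```text
time_s: 6.1
tcp_pos: [0.4863, 0.2675, 0.3175]
ee_rot: [0.001, -0.026, 1.0, 0.0]
ft_force: [0.8, -0.4, -2.9]
gripper_width: 0.0083
finger_force: 78.4
```

```bash
python3 - <<'E'
from h import *
from workcell import arm
s=arm.observe();q=s["ee_rot"];A=np.degrees(2*np.arctan2(q[2],q[1]));print(s["tcp_pos"],A,q.round(4),s["ft_force"])
rel(s["tcp_pos"],A,[.4852,.2679,.3164],183)
im={n:arm.snapshot(n) for n in("scene","top")};pickle.dump(im,open("c.pkl","wb"))
o=[cv2.resize(im[n]["img"][y:y+75,x:x+50],(400,600),interpolation=cv2.INTER_CUBIC) for n,x,y in(("scene",370,110),("top",205,215))]
cv2.imwrite("pics/c.png",np.hstack(o))
E
```

```text
[0.48632745 0.26746744 0.31748938] 182.93754022874842 [ 9.000e-04 -2.560e-02  9.997e-01  2.000e-04] [ 0.79150597 -0.35333941 -2.91264022]
shift [0.0011 0.0005 0.0011] turn z -0.06
```

View pics/c.png

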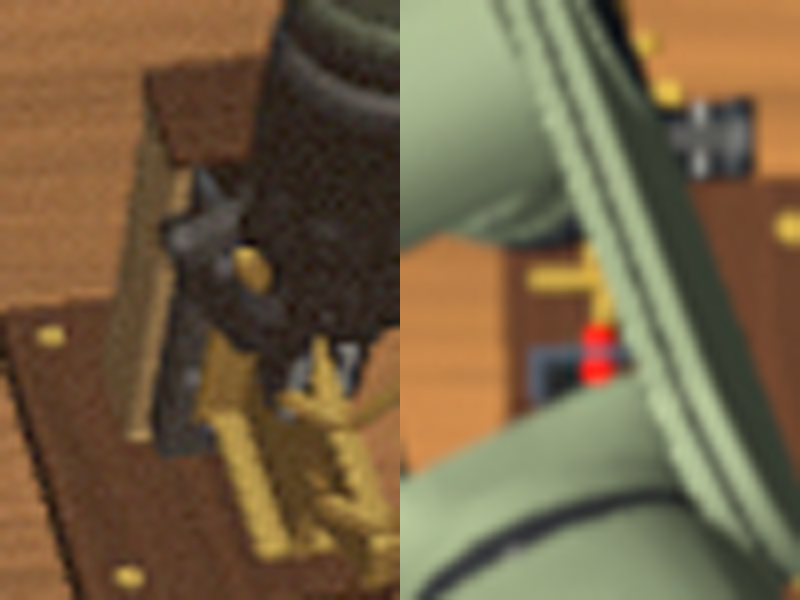

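The tabs (top crop, column 602) line up with the catch (598) once corrected for height, to within about 0.5 mm. The plate is about 20 mm from the face, so I'll push in slowly and feel for contact.

>>> drive_tool(moves=[0,0,0,0.003,0,0.0005,0,0,0,0,0.006,0,0.0005,0,0,0,0,0.009,0,0.0005,0,0,0,0,0.011,0,0.0005,0,0,0,0,0.011,0,0.0005,0])

```text
time_s: 6.7
tcp_pos: [0.4744, 0.2672, 0.3165]
ee_rot: [-0.0, -0.026, 1.0, -0.0]
ft_force: [0.1, -0.4, -3.7]
gripper_width: 0.0086
finger_force: 78.4
```

>>> drive_tool(moves=[0,0,0,0.002,0,0,0,0,0,0,0.004,0,0,0,0,0,0,0.005,0,0,0,0,0,0,0.005,0,0,0])

```text
time_s: 7.1
tcp_pos: [0.4702, 0.267, 0.3167]
ee_rot: [0.001, -0.026, 1.0, 0.0]
ft_force: [3.5, 0.6, -3.7]
gripper_width: 0.0079
finger_force: 78.4
```

>>> drive_tool(moves=[0,0,0,0.002,0,0,0,0,0,0,0.003,0,0,0,0,0,0,0.003,0,0,0])

```text
time_s: 7.4
tcp_pos: [0.4669, 0.2668, 0.3166]
ee_rot: [0.0, -0.026, 1.0, 0.0]
ft_force: [5.5, -0.3, -4.1]
gripper_width: 0.0084
finger_force: 78.4
```

>>> drive_tool(moves=[0,0,0,0.002,0,0,0,0,0,0,0.002,0,0,0])

```text
time_s: 7.6
tcp_pos: [0.4655, 0.2668, 0.3168]
ee_rot: [0.002, -0.026, 1.0, 0.0]
ft_force: [7.1, 0.5, -5.7]
gripper_width: 0.0083
finger_force: 78.1
```

>>> drive_tool(moves=[0,0,0,0.001,0,0,0,0,0,0,0.0015,0,0,0,0,0,0,0.0015,0,0,0])

```text
time_s: 7.9
tcp_pos: [0.465, 0.2668, 0.3169]
ee_rot: [0.003, -0.026, 1.0, 0.0]
ft_force: [11.3, -0.3, -7.0]
gripper_width: 0.0085
finger_force: 78.1
```

>>> drive_tool(moves=[0,0,0,0,0,0.002,0,0,0,0,0,0,0.003,0,0,0,0,0,0,0.004,0,0,0,0,0,0,0.004,0])

```text
time_s: 8.3
tcp_pos: [0.4649, 0.267, 0.314]
ee_rot: [0.003, -0.026, 1.0, 0.001]
ft_force: [9.9, -0.3, -0.5]
gripper_width: 0.0083
finger_force: 79.1
```

>>> drive_tool(moves=[0,0,0,0,0,0.002,0,0,0,0,0,0,0.004,0,0,0,0,0,0,0.004,0])

```text
time_s: 8.6
tcp_pos: [0.465, 0.2671, 0.3094]
ee_rot: [0.003, -0.026, 1.0, 0.001]
ft_force: [10.9, 1.5, -6.0]
gripper_width: 0.0085
finger_force: 78.4
```

>>> drive_tool(moves=[0,0,0,0,0,0.0015,0,0,0,0,0,0,0.003,0,0,0,0,0,0,0.003,0])

```text
time_s: 8.9
tcp_pos: [0.465, 0.2671, 0.3068]
ee_rot: [0.003, -0.026, 1.0, 0.001]
ft_force: [9.8, 0.7, -2.9]
gripper_width: 0.0085
finger_force: 78.9
```

>>> drive_tool(moves=[0,0,0,0,0,0.001,0,0,0,0,0,0,0.002,0,0,0,0,0,0,0.002,0])

```text
time_s: 9.2
tcp_pos: [0.4649, 0.2671, 0.3052]
ee_rot: [0.003, -0.026, 1.0, 0.001]
ft_force: [8.6, 1.1, 0.1]
gripper_width: 0.0084
finger_force: 79.2
```

>>> drive_tool(moves=[0,0,0,0,0,0.001,0,0,0,0,0,0,0.002,0,0,0,0,0,0,0.002,0])

```text
time_s: 9.5
tcp_pos: [0.4649, 0.2671, 0.304]
ee_rot: [0.004, -0.026, 1.0, 0.001]
ft_force: [7.5, 0.1, 5.1]
gripper_width: 0.0086
finger_force: 80.0
```

>>> drive_tool(moves=[0,0,0,0,0,0.001,0,0,0,0,0,0,0.0015,0,0,0,0,0,0,0.0015,0])

```text
time_s: 9.8
tcp_pos: [0.4648, 0.2671, 0.3039]
ee_rot: [0.004, -0.026, 1.0, 0.001]
ft_force: [5.1, -2.2, 13.3]
gripper_width: 0.0084
finger_force: 81.2
```

>>> drive_tool(moves=[0,0,0,0,0,0.001,0,0,0,0,0,0,0.0015,0,0,0,0,0,0,0.0015,0])

```text
time_s: 10.1
tcp_pos: [0.4648, 0.2671, 0.3037]
ee_rot: [0.004, -0.026, 1.0, 0.002]
ft_force: [3.5, -2.8, 20.9]
gripper_width: 0.0084
finger_force: 82.3
```

```bash
python3 - <<'E'
from h import *
from workcell import arm
im={n:arm.snapshot(n) for n in("scene","top")}
o=[cv2.resize(im[n]["img"][y:y+75,x:x+50],(400,600),interpolation=cv2.INTER_CUBIC) for n,x,y in(("scene",370,110),("top",205,215))]
cv2.imwrite("pics/d.png",np.hstack(o))
E
```

```text
(no output)
```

View pics/d.png

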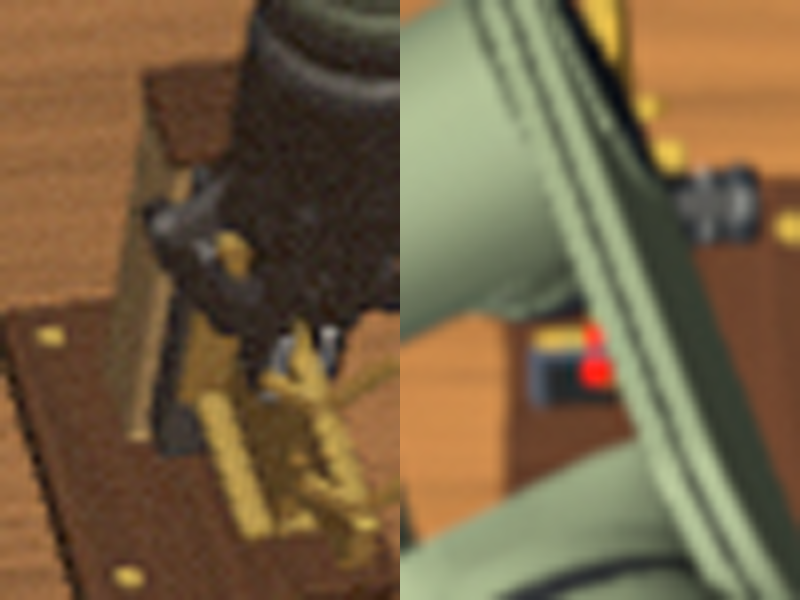

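The top crop shows the red nose, at about (597,330–385), standing out over the plate's top edge, so the catch has snapped. I'll ease the load and release.

>>> drive_tool(moves=[0,0,0,-0.0005,0,-0.0015,0,0,0,0,-0.001,0,-0.0025,0,0,0,0,-0.001,0,-0.0025,0])

```text
time_s: 10.5
tcp_pos: [0.4652, 0.2671, 0.3039]
ee_rot: [0.003, -0.026, 1.0, 0.001]
ft_force: [3.9, -0.8, 8.8]
gripper_width: 0.0085
finger_force: 80.3
```

>>> drive_tool(moves=[0,0,0,0,0,0,0.02,0,0,0,0,0,0,0.03,0,0,0,0,0,0,0.04,0,0,0,0,0,0,0.04], squeeze=20)

```text
time_s: 10.9
tcp_pos: [0.4638, 0.2666, 0.3006]
ee_rot: [-0.001, -0.026, 1.0, -0.0]
ft_force: [0.1, 0.8, -0.6]
gripper_width: 0.0397
finger_force: 0.0
```

>>> drive_tool(moves=[0,0,0,0,0,-0.01,0.04,0,0,0,-0.002,0,-0.03,0.04,0,0,0,-0.004,0,-0.06,0.04,0,0,0,-0.006,0,-0.1,0.04,0,0,0,-0.008,0,-0.14,0.04])

```text
time_s: 11.4
tcp_pos: [0.472, 0.2669, 0.4428]
ee_rot: [-0.0, -0.026, 1.0, -0.0]
ft_force: [1.4, -0.1, 0.6]
gripper_width: 0.04
finger_force: 0.0
```

>>> drive_tool(moves=[0,0,0,0,-0.04,-0.01,0.04,0,0,0,0,-0.08,-0.02,0.04,0,0,0,0,-0.12,-0.02,0.04,0,0,0,0,-0.16,-0.02,0.04,0,0,0,0,-0.2,-0.02,0.04])

```text
time_s: 11.9
tcp_pos: [0.4821, 0.0659, 0.4618]
ee_rot: [0.0, -0.026, 1.0, 0.0]
ft_force: [0.9, -0.1, -0.2]
gripper_width: 0.0399
finger_force: 0.0
```

>>> drive_tool(moves=[0,0,0,0,0,0,0.04,0,0,0,0,0,0,0.04])

```text
time_s: 12.1
tcp_pos: [0.4825, 0.0668, 0.4616]
ee_rot: [0.0, -0.025, 1.0, 0.0]
ft_force: [-0.0, 0.6, -0.2]
gripper_width: 0.04
finger_force: 0.0
```

```bash
python3 - <<'E'
from h import *
from workcell import arm
im={n:arm.snapshot(n) for n in("scene","top")}
o=[cv2.resize(im[n]["img"][y:y+90,x:x+60],(400,600),interpolation=cv2.INTER_CUBIC) for n,x,y in(("scene",365,110),("top",200,205))]
cv2.imwrite("pics/e.png",np.hstack(o))
for n in im: # changed areas
    print(n,int((cv2.absdiff(im[n]["img"],D[n]["img"]).max(2)>40).sum()))
E
```

```text
scene 10410
top 14417
```

View pics/e.png

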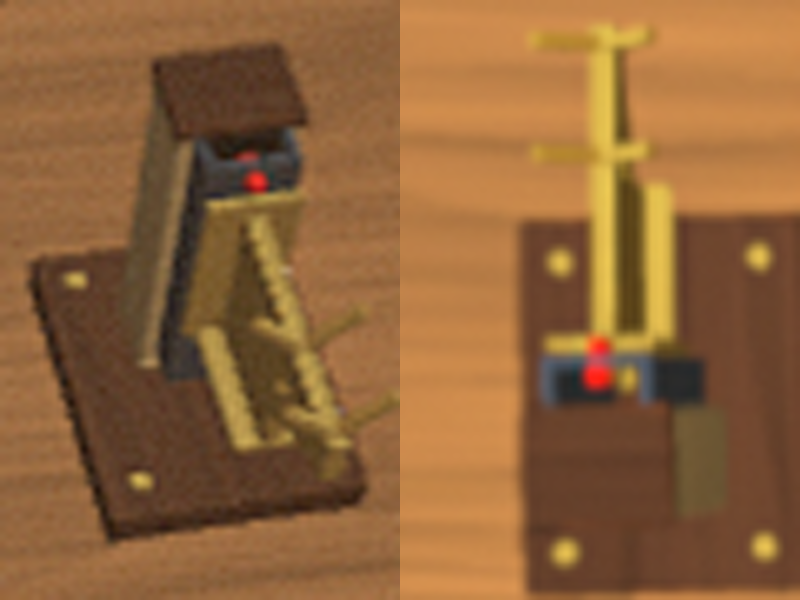

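The cradle hangs flat and upright, with the red catch (scene crop (257,182), top crop (598,348)) out above and over the plate's top edge. The gripper is well clear, so I'm handing in.

```bash
python3 -c "
from workcell import arm
print(arm.finish_job())"
```

```text
the job is handed in; nothing more can be done
None
```

The larger brass cradle is hung on the free upright, fully home and upright with the red catch out over the plate, the gripper clear of it; I handed in at about 12 s without a separate check that the bystanders are unmoved.

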